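# Swap the drill's battery packs at the charger

### The job

Lift the flat battery pack out of the wooden rack and seat it in the empty charger, fully home with both its orange catches sprung out and locked, and let it go. Then pinch in both orange catches of the charged pack in the charger with the green lamp, draw it straight up and finish while still holding it still and upright by its catches, the tip of its stem a hand's breadth above the charger. Do not disturb the cup, the biscuit tin or the drill.

Things in the scene. Friction and masses are not known exactly. Their poses are not given: they have to be found in the camera images.
- flat_grip (a point): Flat pack (one red light), loose in the rack: black stem battery, stem down. Foot 66 (x) x 42 (y) x 42 mm high, stem below it 44 x 27 x 46 mm, 0.35 kg. Orange catch button on each y side, 22 x 22 mm, 6.5 mm proud: 55 mm over both. Point: on the axis midway between the buttons, 18 mm below the top, 24 mm above the foot's underside, 70 mm above the stem's tip. z up, y through the buttons
- ready_grip (a point): Charged pack (three green lights), locked in the charger with the green lamp; same shape as the flat pack. Point: on its axis midway between the orange buttons, 24 mm above the charger's top, 70 mm above the stem's tip. z up, y through the buttons. It rises only about 1 mm until both catches are pressed in, then draws straight up
- empty_well (a point): Empty charger (lamp dark), grey, fixed, 56 mm high. Point: on its well's axis, level with its flat top. It reaches 72 mm to -x, 46 to +x, 50 to each y side. Mouth 47 (x) x 46 (y) mm, chamfered 4 mm; it narrows to 30 mm in y below. A seated pack's foot rests on the top, its y along this y (either way round), its grip point 24 mm above this point, with 1.5 mm side play
- ready_well (a point): Charger with the lit green lamp, holding the charged pack; same shape and fixed. Point: on its well's axis, level with its flat top, 56 mm above the bench. z up, y through the pack's buttons. On the y sides the mouth is a 10 mm thick lip under which a pack's hooks lock
- flat_catch_left (a joint): Flat pack: how far its +y button is pressed in, m: 0 = sprung out (hook out), 0.0055 = at its stop. Spring 1.5 N at 0, 5 N at the stop. The catch's hook hangs beside the stem, 11 to 22 mm below the foot, and stands out to 26 mm from the axis; ramped below. To seat the pack, lower it with the buttons pinched in, then let go; or push it down, about 20 N, until they snap out.
- flat_catch_right (a joint): Flat pack: how far its -y button is pressed in, m: 0 = sprung out (hook out), 0.0055 = at its stop. Spring 1.5 N at 0, 5 N at the stop. Hook as on the other side.
- ready_catch_left (a joint): Charged pack: how far its +y button is pressed in, m: 0 = sprung out (hook out), 0.0055 = at its stop. Spring 1.5 N at 0, 5 N at the stop. Above about 0.0037 the hook clears the charger's lip.
- ready_catch_right (a joint): Charged pack: how far its -y button is pressed in, m: 0 = sprung out (hook out), 0.0055 = at its stop. Spring 1.5 N at 0, 5 N at the stop. Above about 0.0037 the hook clears the charger's lip.
- rack: Plywood battery rack fixed to the bench, 140 x 84 mm, 56 mm high, two pockets 48 (x) x 58 (y) mm, 48 mm deep. Origin at bench level under the pocket that holds the flat pack; the rack reaches 38 mm to -x, 102 mm to +x (empty pocket at x = +64 mm) and 42 mm to each y side. The flat pack rests by its shoulder on the rack's top and draws straight up.
- cup: Bystander: red paper cup, 76 mm across the rim, 92 mm high; origin under its middle.
- tin: Bystander: open white biscuit tin with biscuits, 130 (x) x 190 (y) x 55 mm high; origin under its middle.
- drill: Bystander: blue cordless drill without its pack, lying on its side, 58 mm high, barrel 170 mm long along y, handle 132 mm to +x; origin at bench level under the barrel.
Things that resemble listed ones, but are neither listed nor needed, are in the scene too. What is shaped like the part that bears empty_well but turquoise is not meant. Leave any blue look-alike of the part that bears flat_grip alone.

How it is judged:
By the outcome, as a careful person would: the job done as asked, in the order asked, and still so for the second after the job is handed in, while the arm keeps its last pose, push and grip.
It also fails if it takes over 51 s, if anything falls off the work surface, if the arm or the gripper's body presses on something with over 40 N, if the wrist force passes 120 N, or if a joint passes its speed limit or range.

### The arm

A 6-joint arm with a two-finger parallel gripper is mounted at the origin on the work surface. World frame = base frame: x ahead of the robot, y to its left, z up, the work surface at z = 0. Lengths are in m, angles in rad, forces in N, time in s.
With the tool pointing down it reaches from about 0.375 to 0.925 m from the base axis. Payload 5.7 kg.
Tool frame: the origin (TCP) lies midway between the tips of the shut fingers; the grasp point (between the pads) lies 19 mm behind it; z points along the fingers, y is the line along which they close (so a half turn about z gives the same grasp; the last joint's range is limited). The gripper opens to 88 mm and grips with 3 to 60 N. Pads are 20 mm wide; open, the fingers measure 115 mm over their backs; the gripper's body (75 mm by 178 mm) begins 61 mm behind the grasp point.
Start: joints at [1.142, 0.359, 1.51, -0, 1.272, -0.115], TCP at [0.185, 0.571, 0.223] pointing down, gripper open.
Joint ranges: [-2.97, 2.97], [-1.01, 2.36], [0.21, 2.38], [-0.96, 4.11], [0.2, 2.71], [-2.98, 2.98]. Speed limits (rad/s): [2.39, 2.39, 3.14, 3.14, 3.14, 3.14].

### API

Orientations are given as a unit quaternion [x, y, z, w].
In Python, from bench import move_ptp, servo_line, goto_joints, move_gripper, sleep, inverse_kinematics, capture, PlanningError, close_job, spot_in, silhouettes, current_clock, current_joint_pos, current_qvel, current_joint_torque, current_position, current_orientation, current_force, current_torque, current_finger_gap, current_grip_force gives the robot as it stands. Calls block until the motion is done:
- move_ptp(position, orientation): joint-space move of the TCP to a pose.
- servo_line(position, orientation=None, rate=0.15, contact_N=None): straight line of the TCP; orientation=None keeps the orientation; rate is the mean speed in m/s. With contact_N (N) it stops when the force on the tool has changed by that much, and returns True; else False.
- goto_joints(angles): joint-space move.
- move_gripper(opening): finger opening in m; the grip force is fixed at half the most; returns when the fingers have stopped.
- sleep(seconds).
- inverse_kinematics(position, orientation): joint angles nearest the present ones, or None.
- capture(name): name is "scene" or "side" or "wrist"; returns a dict with "image" (384x512x3 uint8, blue, green, red), "range_z" (384x512 float32, m along the optical axis (not along the pixel's ray), 0 where there is no reading), "intrinsics" (3x3 intrinsics, pixels), "R" (3x3) and "t" (3): a world point X has camera coordinates R X + t. Camera axes: x right, y down, z forward; pixel columns grow to the right and rows downward; lengths in m; the calibration is good to about 2 mm. A picture is of the moment at which its call begins.
A pose or a line that the arm cannot do raises PlanningError and nothing moves.
- close_job(): hands the job in; it is judged then, once.
Trained networks look in the newest picture that a camera, given by its name, has taken for a name from the list of things; names that differ only in an ending like _2 or _b are one class to them, and where a whole thing is asked for, a point or a joint stands for the part that bears it (a point fixed in the world has none). Each returns a list of dicts, best first, with "conf" (0 to 1); they miss things now and then, are a little off and sometimes report something else, mostly with a low value. They report only what shows in the picture. A call takes as long as a camera call. They do not tell look-alikes from the thing itself.
- spot_in(camera, query): "xy" ([column, row] in pixels, amid what is visible of it).
- silhouettes(camera, query): "region" (384x512 bool, what is visible of it) and "xy" ([column, row] in pixels, amid what is visible of it).
Readings, each from a call of its own:
- current_clock(): time.
- current_joint_pos(): joint angles.
- current_qvel(): joint speeds.
- current_joint_torque(): joint torques, N m.
- current_position(): TCP position.
- current_orientation(): TCP orientation.
- current_force(): force on the tool from outside, world axes, zero at the start.
- current_torque(): the same for the moment, N m.
- current_finger_gap(): finger opening in m.
- current_grip_force(): force on a finger pad.
Only numpy, scipy, OpenCV 4.12 (cv2) and the standard library are available. Lean on these libraries where they do the work, as an engineer would, in place of code of your own. Each camera call takes 0.05 s, during which the arm holds its last target. There are 200 camera calls.

## Working session

There is one attempt and no reset: what is moved stays moved. The work goes in short steps, each a Python script; the robot and the scene stay as the last script left them, time stands still between calls to the robot, and variables do not carry over. Pictures are saved under pics/ and viewed, at most 10 in all, crops included, and the job is handed in when it is done.

```bash
mkdir -p pics; ls; cat > h.py <<'E'
import numpy as np, cv2
from bench import *
def world(c,u,v,z=None):
    K,R,t=c["intrinsics"],c["R"],c["t"]
    d=c["range_z"][int(round(v)),int(round(u))] if z is None else z
    return R.T@(np.linalg.inv(K)@np.array([u,v,1.])*d-t)
def cloud(c):
    K,R,t=c["intrinsics"],c["R"],c["t"]
    v,u=np.mgrid[:384,:512]; d=c["range_z"]
    p=np.stack([(u-K[0,2])/K[0,0]*d,(v-K[1,2])/K[1,1]*d,d],-1)
    W=(p-t)@R; W[d<=0]=np.nan
    return W
E
python3 - <<'E'
from h import *
ims=[]
for n in("scene","side"):
    c=capture(n); ims.append(c["image"]); np.savez(f"{n}0.npz",**c)
    W=cloud(c)
    print(n,"cam at",(-c["R"].T@c["t"]).round(3))
    for q in("flat_grip","ready_grip","empty_well","ready_well","rack","cup","tin","drill"):
        try:
            for r in silhouettes(n,q):
                P=W[r["region"]]; P=P[~np.isnan(P[:,0])]
                print(q,round(r["conf"],2),np.round(r["xy"]),r["region"].sum(),np.percentile(P,2,axis=0).round(3),np.percentile(P,98,axis=0).round(3))
        except Exception as e: print(q,e)
    cv2.imwrite(f"pics/{n}0.png",cv2.resize(c["image"],(800,600),interpolation=cv2.INTER_CUBIC))
print(current_clock())
E
```

```text
pics
scene cam at [1.334 0.366 0.897]
flat_grip 0.82 [420. 197.] 568 [0.286 0.324 0.002] [0.351 0.389 0.092]
flat_grip 0.72 [408. 216.] 508 [0.411 0.31  0.049] [0.471 0.362 0.101]
ready_grip 0.98 [266. 209.] 540 [ 0.493 -0.058  0.004] [0.606 0.015 0.102]
empty_well 0.89 [289. 172.] 1169 [ 0.293 -0.104  0.007] [ 0.396 -0.     0.06 ]
empty_well 0.7 [216. 163.] 1188 [ 0.36  -0.334  0.005] [ 0.478 -0.213  0.06 ]
empty_well 0.58 [159. 163.] 1157 [ 0.419 -0.517  0.005] [ 0.537 -0.394  0.06 ]
ready_well 0.85 [271. 226.] 1251 [ 0.515 -0.07   0.   ] [0.63  0.055 0.06 ]
rack 0.62 [394. 240.] 1528 [0.415 0.271 0.004] [0.543 0.382 0.059]
cup 0.79 [344. 276.] 1183 [0.637 0.215 0.005] [0.708 0.282 0.093]
tin 0.56 [167. 222.] 3272 [ 0.632 -0.364  0.002] [ 0.764 -0.173  0.057]
tin 0.33 [272. 225.] 1220 [ 0.518 -0.069  0.001] [0.631 0.054 0.06 ]
drill 0.79 [210. 285.] 2271 [ 0.766 -0.078  0.015] [0.929 0.077 0.059]
side cam at [ 0.053 -1.013  1.086]
flat_grip 0.76 [178. 140.] 234 [0.404 0.3   0.048] [0.46  0.346 0.102]
flat_grip 0.74 [149. 150.] 372 [ 0.283  0.316 -0.002] [0.362 0.494 0.092]
ready_grip 0.76 [252. 179.] 320 [ 0.537 -0.047  0.048] [0.604 0.006 0.102]
empty_well 0.94 [246. 260.] 1513 [ 0.342 -0.345  0.   ] [ 0.476 -0.226  0.06 ]
empty_well 0.89 [294. 295.] 1807 [ 0.401 -0.529  0.003] [ 0.533 -0.408  0.06 ]
empty_well 0.77 [197. 220.] 1201 [ 0.274 -0.113  0.004] [ 0.388 -0.011  0.061]
rack 0.65 [193. 150.] 658 [0.393 0.262 0.001] [0.53  0.355 0.059]
cup 0.9 [243. 136.] 386 [0.639 0.207 0.01 ] [0.707 0.28  0.092]
tin 0.61 [324. 224.] 2401 [ 0.632 -0.37   0.002] [ 0.764 -0.18   0.057]
drill 0.55 [313. 172.] 896 [ 0.758 -0.094  0.007] [0.924 0.063 0.059]
0.9
```

View pics/scene0.png

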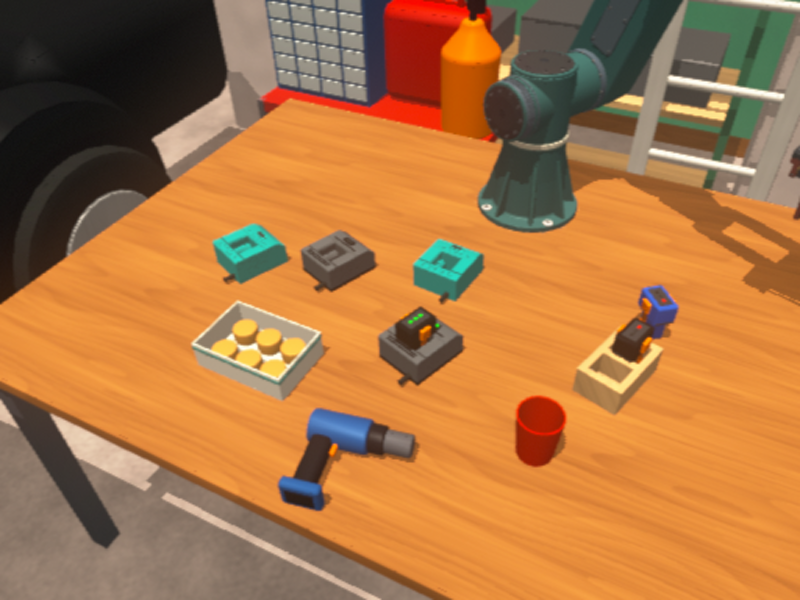

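View pics/side0.png

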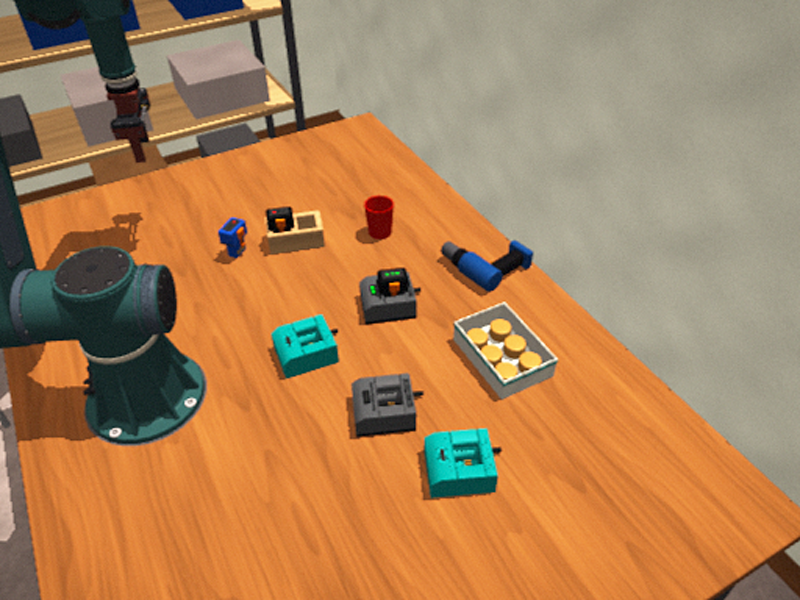

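The flat pack is the black one in the rack, at (633,338) in the 800-px scene view. The blue one at (657,305) is a decoy. The empty charger is the grey one at (338,260), with turquoise decoys at (250,250) and (448,268). The charged pack, showing green lights, is at (417,328).

```bash
cat >> h.py <<'E'
def toprect(Ws,cen,rad,z0,z1):
    P=np.concatenate([W.reshape(-1,3) for W in Ws]); P=P[~np.isnan(P[:,0])]
    P=P[(np.hypot(*(P[:,:2]-cen).T)<rad)&(P[:,2]>z0)&(P[:,2]<z1)]
    r=cv2.minAreaRect((P[:,:2]*1000).astype(np.float32))
    return len(P),np.round(r[0],1),np.round(r[1],1),round(r[2],1),P[:,2].mean().round(4)
E
python3 - <<'E'
from h import *
Ws=[cloud(np.load(f"{n}0.npz")) for n in("scene","side")]
for nm,c,r,z0,z1 in(("rack",(.47,.32),.1,.052,.06),("flat",(.44,.33),.05,.088,.11),("blue",(.32,.355),.06,.08,.11),("empty",(.415,-.28),.09,.052,.06),("ready",(.57,-.01),.09,.052,.06),("readypack",(.57,-.02),.06,.09,.11)):
    for W in (Ws,Ws[:1],Ws[1:]): print(nm,*toprect(W,c,r,z0,z1))
q=current_orientation();print(q)
# go look above flat pack
move_ptp([.44,.33,.27],q); print(current_clock(),current_joint_pos())
c=capture("wrist"); np.savez("w1.npz",**c); print((-c["R"].T@c["t"]).round(3),c["R"].round(2).tolist())
for r in silhouettes("wrist","flat_grip"): print(r["conf"],r["xy"],world(c,*r["xy"]))
W=[cloud(c)]
print(toprect(W,(.47,.32),.1,.052,.06),toprect(W,(.44,.33),.05,.088,.11))
cv2.imwrite("pics/w1.png",c["image"])
E
```

```text
rack 808 [464.1 321.2] [ 96.  146.4] 72.9 0.056
rack 610 [465.6 326.3] [ 85.5 146.2] 72.9 0.0561
rack 198 [466.9 318.8] [ 93.1 139.7] 73.2 0.0557
flat 479 [435.7 331.8] [62.2 69.2] 70.4 0.0969
flat 342 [436.9 335.1] [55.2 69.2] 70.4 0.097
flat 137 [436.  326.5] [52.7 63.3] 69.5 0.0966
blue 406 [316.2 353.3] [73.4 57.8] 32.8 0.0873
blue 273 [318.2 355.9] [65.9 55.3] 28.7 0.0874
blue 133 [315.5 348.6] [71.2 51.8] 51.2 0.0869
empty 1194 [ 411.7 -279.5] [107.4 110. ] 68.1 0.0561
empty 495 [ 411.4 -277.8] [105.3 109. ] 66.8 0.0562
empty 699 [ 411.9 -281.6] [103.7 108.2] 68.1 0.056
ready 781 [563.3 -14. ] [111.4 110.3] 70.0 0.0561
ready 485 [564.1  -9.9] [102.8 107.9] 69.8 0.0562
ready 296 [562.3 -16.6] [105.8 110.3] 70.0 0.0559
readypack 481 [571.1 -15.7] [60.9 66.9] 70.5 0.0974
readypack 308 [571.9 -12.8] [54.9 66.5] 70.5 0.0973
readypack 173 [569.9 -21.3] [49.6 65.3] 70.5 0.0974
[ 1.56238524e-01  9.87719354e-01 -2.10966603e-05 -1.15097808e-05]
2.225 [ 5.19157103e-01  2.46420577e-01  1.55413322e+00  5.15001730e-04
  1.34146170e+00 -7.38607065e-01]
[0.369 0.354 0.432] [[0.31, 0.95, -0.0], [0.92, -0.3, 0.27], [0.25, -0.08, -0.96]]
0.97 [256.8, 168.8] [0.43173039 0.33214342 0.09893038]
0.62 [244.8, 59.0] [0.31671755 0.35604482 0.08968034]
(2892, array([465.6, 323.8]), array([ 84.2, 140.4]), 73.2, np.float64(0.0556)) (2220, array([434.8, 333.2]), array([55.3, 65.9]), 72.8, np.float64(0.0968))
```

View pics/w1.png

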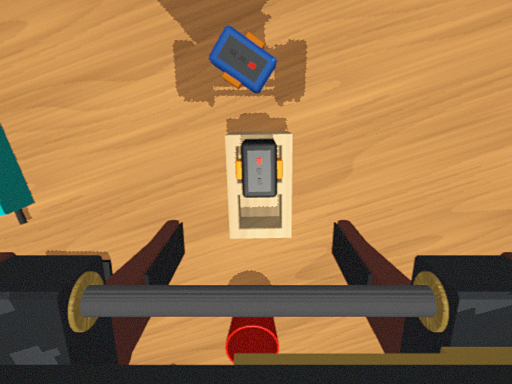

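The close crop shows the black pack with one red light at (258,168), sitting in the wooden rack. The blue look-alike is at (243,60). The rack and pack rectangles match the given sizes. Next I look at both chargers from close up.

```bash
cat >> h.py <<'E'
def down(deg):  # tool x at deg+180, tool y at deg+90
    p=np.radians(deg+180)/2; return [np.cos(p),np.sin(p),0,0]
E
python3 - <<'E'
from h import *
ims=[]
for n,p in(("r",(.57,-.015)),("e",(.415,-.28))):
    move_ptp([*p,.27],down(-20)); c=capture("wrist"); np.savez(f"w{n}.npz",**c)
    print(n,current_clock(),current_joint_pos())
    W=cloud(c)
    for q in("ready_grip","empty_well"):
        for r in silhouettes("wrist",q): print(q,round(r["conf"],2),np.round(r["xy"]),world(c,*r["xy"]).round(3),r["region"].sum())
    print(toprect([W],p,.09,.052,.06),toprect([W],p,.06,.09,.11))
    ims.append(c["image"][:300,100:420])
cv2.imwrite("pics/wre.png",cv2.resize(np.hstack(ims),(800,375)))
E
```

```text
r 3.75 [-1.45446855e-01  2.76231580e-01  1.51195933e+00  4.86370126e-04
  1.35359465e+00 -1.36879398e+00]
ready_grip 0.7 [258. 174.] [ 0.569 -0.013  0.099] 2354
empty_well 0.77 [ 38. 118.] [ 0.419 -0.246  0.056] 7600
empty_well 0.69 [162.  25.] [ 0.378 -0.06   0.057] 4853
(3924, array([563.3, -13. ]), array([100.3, 106.6]), 70.6, np.float64(0.0555)) (2101, array([569.3, -14.9]), array([54.9, 64.4]), 71.2, np.float64(0.0971))
e 5.075 [-7.29751478e-01  1.71548928e-01  1.65241402e+00  5.17705380e-04
  1.31742611e+00 -1.95276347e+00]
ready_grip 0.56 [489. 215.] [ 0.56  -0.033  0.092] 2547
empty_well 0.74 [255. 155.] [ 0.405 -0.28   0.008] 7303
empty_well 0.67 [141. 221.] [ 0.43  -0.451  0.058] 4444
empty_well 0.67 [476. 211.] [ 0.556 -0.039  0.08 ] 381
empty_well 0.56 [406.  45.] [ 0.337 -0.045  0.007] 9753
(4887, array([ 411.2, -279.9]), array([100.2, 106.8]), 68.4, np.float64(0.0555)) (0, array([0., 0.]), array([0., 0.]), 0.0, np.float64(nan))h.py:17: RuntimeWarning: Mean of empty slice.
  return len(P),np.round(r[0],1),np.round(r[1],1),round(r[2],1),P[:,2].mean().round(4)
  ret = ret.dtype.type(ret / rcount)
```

View pics/wre.png

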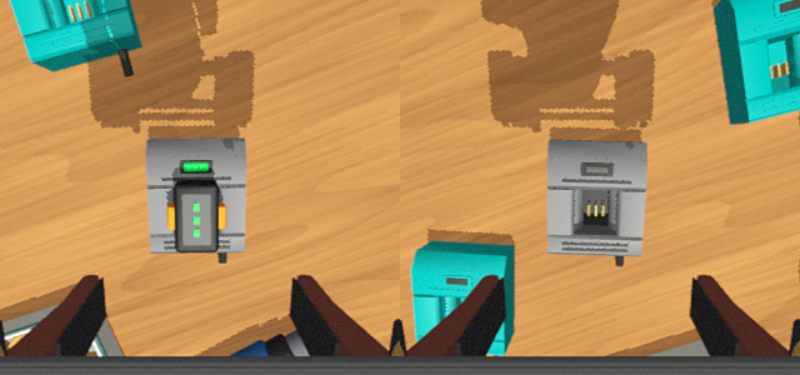

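The left half of the crop shows the charged pack with its green lights and lit lamp. The right half shows the grey empty charger with a dark lamp and its mouth open. Next I check the mouth offline, then grasp the flat pack.

```bash
python3 - <<'E'
from h import *
c=np.load("we.npz"); W=cloud(c).reshape(-1,3); W=W[~np.isnan(W[:,0])]
a=np.radians(-21.6); o=np.array([.4176,-.2825]); R=np.array([[np.cos(a),np.sin(a)],[-np.sin(a),np.cos(a)]])
L=(W[:,:2]-o)@R.T*1000; z=W[:,2]
top=(z>.053)&(z<.06)
for ax,lim in((0,15),(1,12)):
    s=top&(abs(L[:,1-ax])<lim); v=L[s,ax]
    print("xy"[ax],"neg inner",np.sort(v[v<0])[-8:].round(1),"pos inner",np.sort(v[v>0])[:8].round(1),"outer",v.min().round(1),v.max().round(1))
q=down(-17)
move_ptp([.435,.333,.15],q); servo_line([.435,.333,.0615],rate=.1)
print(current_clock(),current_position())
f0=current_force(); move_gripper(.03)
print(current_finger_gap(),current_grip_force(),current_position(),current_force()-f0)
E
```

```text
x neg inner [-24.7 -24.7 -24.6 -24.4 -24.3 -24.3 -24.2 -23.4] pos inner [24.3 24.6 25.2 25.4 25.5 25.6 25.6 25.6] outer -58.1 265.6
y neg inner [-24.4 -24.4 -24.4 -24.4 -24.4 -24.3 -23.1 -23.1] pos inner [23.3 23.5 23.6 23.9 24.3 24.4 24.4 24.5] outer -48.9 334.1
8.4417 [0.43547707 0.33326221 0.0619815 ]
0.04199666016508118 29.995022267103195 [0.43533211 0.3333969  0.06193143] [-0.82113695  0.68678952  6.23371981]
```

```bash
python3 - <<'E'
from h import *
q=down(-17)
servo_line([.435,.333,.20],rate=.12); print(current_clock(),current_finger_gap(),current_grip_force(),current_force())
move_ptp([.4178,-.2826,.20],down(-21.6)); 
print(current_clock(),current_position(),current_finger_gap())
ims=[]
for n in("side","wrist"):
    c=capture(n); np.savez(f"{n}2.npz",**c)
    if n=="side":
        K,R,t=c["intrinsics"],c["R"],c["t"]; p=K@(R@np.array([.418,-.283,.18])+t); u,v=(p[:2]/p[2]).astype(int); print(u,v)
        ims.append(cv2.resize(c["image"][max(v-80,0):v+100,u-80:u+80],(400,450)))
    else: ims.append(cv2.resize(c["image"][20:380,96:416],(400,450)))
cv2.imwrite("pics/c2.png",np.hstack(ims))
E
```

```text
10.525 0.041923114717289954 29.993730783462524 [ 0.41915919 -0.06721806 -2.89540846]
12.725 [ 0.41822174 -0.28190412  0.19998744] 0.04177499724223786
247 224
```

View pics/c2.png

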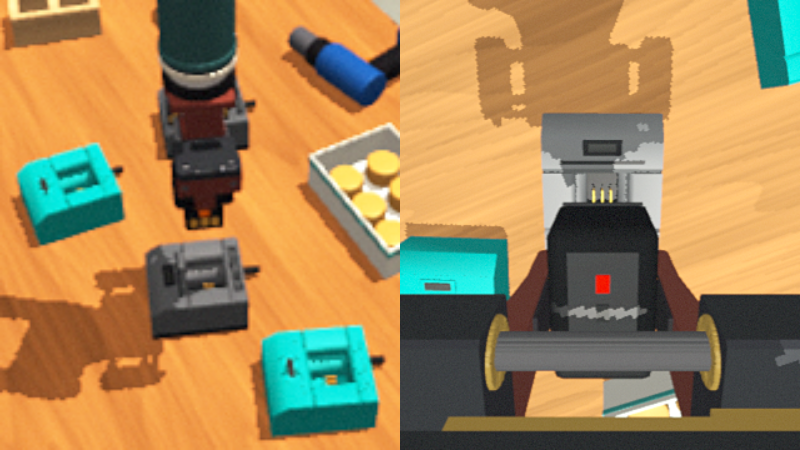

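The pack hangs upright over the empty charger. In the wrist view its outline lines up with the mouth. I lower it with a contact guard.

```bash
python3 - <<'E'
from h import *
x,y=.4178,-.2826; q=down(-21.6)
servo_line([x,y,.125],q,rate=.12); print(current_position(),current_clock())
for z,r in((.10,.05),(.072,.04),(.0612,.03)):
    hit=servo_line([x,y,z],rate=r,contact_N=12)
    print(z,hit,current_position(),current_force().round(1) if hasattr(current_force(),'round') else current_force(),current_torque(),current_clock())
    if hit: break
E
```

```text
[ 0.41823622 -0.28285448  0.12541036] 13.6
0.1 False [ 0.41772523 -0.28255167  0.09979594] [ 0.2  0.3 -3.1] [-0.00778487  0.0520899  -0.00992179] 14.25
0.072 False [ 0.41789227 -0.28269443  0.07203832] [ 0.   0.  -2.2] [-0.00683601  0.00967327 -0.03917758] 15.1
0.0612 True [ 0.4179583  -0.28277421  0.06176554] [-0.   0.2  6. ] [0.11088864 0.06529556 0.06377339] 15.4833
```

```bash
python3 - <<'E'
from h import *
x,y=.4178,-.2826
move_gripper(.085); print(current_finger_gap(),current_force(),current_clock())
servo_line([x,y,.27],rate=.2)
c=capture("wrist"); np.savez("w3.npz",**c); W=cloud(c)
print(current_clock(),toprect([W],(x,y),.05,.094,.11),toprect([W],(x,y),.05,.083,.11),toprect([W],(x,y),.09,.052,.06))
r=np.load("wr.npz"); print("ref",toprect([cloud(r)],(.570,-.015),.05,.094,.11),toprect([cloud(r)],(.570,-.015),.05,.083,.11))
ims=[cv2.resize(i[100:240,180:340],(400,350),interpolation=cv2.INTER_CUBIC) for i in(c["image"],r["image"])]
cv2.imwrite("pics/c3.png",np.hstack(ims))
E
```

```text
0.08473927530256394 [-0.25666062 -0.72649153  1.0052066 ] 16.3
17.5417 (1902, array([ 417.5, -282.6]), array([41.2, 64.2]), 69.0, np.float64(0.0977)) (2218, array([ 417. , -282.7]), array([54.4, 65.2]), 69.0, np.float64(0.0967)) (3903, array([ 411.3, -280. ]), array([100.1, 106.5]), 68.4, np.float64(0.0556))
ref (1906, array([569.3, -15.2]), array([40.9, 64.1]), 70.8, np.float64(0.0977)) (2206, array([569.2, -15.1]), array([56.1, 64.4]), 70.8, np.float64(0.0966))
```

View pics/c3.png

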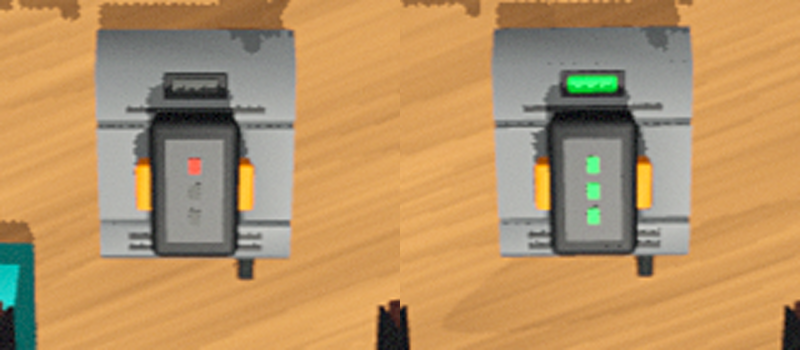

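The seated pack on the left matches the locked reference on the right. Its top is at the same 97.7 mm height and both orange buttons are out, 54 mm across. Now the charged pack.

```bash
python3 - <<'E'
from h import *
x,y=.5698,-.0152; q=down(-19.3)
move_ptp([x,y,.16],q); servo_line([x,y,.0615],rate=.1)
print(current_clock(),current_position()); move_gripper(.03)
print(current_finger_gap(),current_grip_force(),current_position(),current_force())
if current_finger_gap()<.0445:
    hit=servo_line([x,y,.075],rate=.03,contact_N=25); print(hit,current_position(),current_force(),current_finger_gap())
    if not hit: servo_line([x,y,.197],rate=.08)
sleep(.5); print(current_clock(),current_position(),current_force(),current_finger_gap(),current_qvel())
ims=[]
for n in("scene","side"):
    c=capture(n); K,R,t=c["intrinsics"],c["R"],c["t"]; p=K@(R@np.array([x,y,.13])+t); u,v=(p[:2]/p[2]).astype(int)
    if n=="side":
        W=cloud(c); print(toprect([W],(.4175,-.2826),.05,.094,.11))
    ims.append(cv2.resize(c["image"][v-75:v+65,u-70:u+70],(400,400),interpolation=cv2.INTER_CUBIC))
cv2.imwrite("pics/c4.png",np.hstack(ims))
E
```

```text
19.9167 [ 0.57038027 -0.01533094  0.062066  ]
0.04158468717834193 29.99980241060257 [ 0.57013401 -0.01501089  0.06193801] [-0.24256731  1.73159981  5.22823526]
False [ 0.56972071 -0.01521507  0.07499307] [ 0.73424354 -0.0074764  -4.92406484] 0.04194784898637657
23.4333 [ 0.5697794  -0.01521287  0.19695834] [ 0.47308572 -0.45359677 -4.85239484] 0.04188460678546992 [ 0.00037922 -0.00098446 -0.00101944 -0.00077058 -0.0008678   0.00042511]
(239, array([ 417.4, -288.3]), array([47.5, 65.1]), 68.2, np.float64(0.0983))
```

View pics/c4.png

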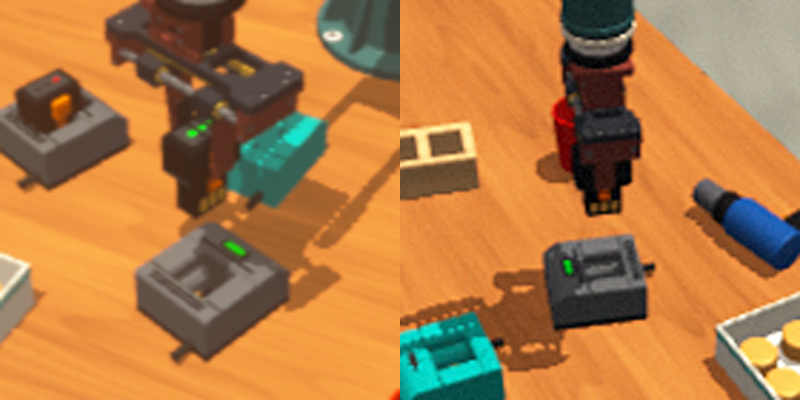

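The charged pack with green lights hangs upright in the fingers, about 9 cm above its charger. The flat pack stays seated in the other grey charger with its catch out.

```bash
python3 -c "
from bench import *
print(close_job())"
```

```text
the job is handed in; nothing more can be done
None
```

The job is handed in at about 23.5 s of the 51 s allowed: the flat pack is seated in the empty charger with both catches out, and the charged pack is held still and upright by its catches with its stem tip about 90 mm above its charger.

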